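Snap the terminal box cover shut and hold it down

ROBOT

A 6-joint arm with a two-finger parallel gripper is mounted at the origin on the work surface. World frame = base frame: x ahead of the robot, y to its left, z up, the work surface at z = 0. Lengths are in m, angles in rad, forces in N, time in s.
With the tool pointing down it reaches from about 0.325 to 0.9 m from the base axis. Payload 6.1 kg.
Tool frame: the origin (TCP) lies on the centre line of the jaws, within the pads' length; the fingertips stand 19 mm ahead of it and the grasp point (between the pads) is the TCP; z points along the fingers, y is the line along which they close (so a half turn about z gives the same grasp; the last joint's range is limited). The gripper opens to 87 mm and grips with 3 to 60 N. Pads are 19 mm wide; open, the fingers measure 117 mm over their backs; the gripper's body (75 mm by 190 mm) begins 51 mm behind the grasp point.
Start: joints at [-1.34, 0.22, 1.526, -0, 1.395, -0.126], TCP at [0.218, -0.586, 0.242] pointing down, gripper open.
Joint ranges: [-2.98, 2.98], [-0.91, 2.08], [0.09, 2.57], [-1.24, 4.39], [0.2, 2.65], [-2.68, 2.68]. Speed limits (rad/s): [2.57, 2.57, 3.01, 3.14, 3.14, 3.14].

INTERFACE

Orientations are given as a unit quaternion [x, y, z, w].
In Python, from station import env, imaging gives the robot as it stands.
- The arm moves only by the tool send_rows, never from a script. Its argument "plan" is a list of rows, each a list of 7 numbers: the shift along the tool's x, y, z in m, then the turn, a rotation vector about the tool's x, y, z in rad, then the opening, from 0 (shut) to 1 (fully open). In form: [[x, y, z, rx, ry, rz, hand], ...]. A call has exactly 5 rows; each row is the pose to reach, as a shift and turn from the pose commanded when the call began, along the tool's axes at that moment; what a row does not reach only later rows make up. A row lasts 1/12 s, in which the tool goes at most 41.7 mm and 7.16 degrees, less where a joint would pass 70% of its speed; a pose out of reach is approached as far as the arm can. A call with a gripper value outside its range is refused whole. The fingers move at their own pace and stop on an object; "grip_force" is the grip in N (left out, the last holds). Time passes only in rows, so rows that repeat a pose let the fingers close, or fill a call up. It gives the time, the measured TCP pose, the force, the opening and the grip force at its end, in the units of the state.
- env.state(): the state, without advancing time (a new reading comes with each control period).
- imaging.read_camera(name): name is "scene" or "top"; returns the picture (400x640x3 uint8, red, green, blue); there is no depth.
- imaging.get_calibration(name): a dict with "fx", "fy", "cx", "cy" (pixels), "T" (4x4, takes a point from camera to world coordinates). Camera axes: x right, y up, looking along -z (the intrinsics and any distortion apply to the point x, -y, -z); pixel columns grow to the right and rows downward; lengths in m; the calibration is good to about 2 mm. A picture is of the moment at which its call begins. get_calibration takes no time and is no camera call.
- env.finish_job(): hands the job in; it is judged then, once.
The state is a dict: "clock": time; "joints": joint angles; "dq": joint speeds; "joint_efforts": joint torques, N m; "eef_pos": TCP position; "tool_rot": TCP orientation; "force": force on the tool from outside, world axes, zero at the start; "wrist_torque": the same for the moment, N m; "opening": finger opening in m; "grip_force": force on a finger pad.
Only numpy, scipy, OpenCV 4.12 (cv2) and the standard library are available. Lean on these libraries where they do the work, as an engineer would, in place of code of your own. Each camera call takes 0.05 s, during which the arm holds its last target. There are 200 camera calls.

TASK

The hinged cover of the grey terminal box on the welding table stands open. Fold it down until it rests on the spring catch, then press its free edge down with the fingertips until the catch snaps over it and the cover is fully home, and keep pressing it down steadily, without forcing it: finish while still pressing on the cover. Leave the screwdriver, wrench, ring nut, flange and jar that lie around the box where they are.

Things in the scene. Friction and masses are not known exactly. Their poses are not given: they have to be found in the camera images.
- box: grey terminal box screwed to the table, 140 mm (its x) by 170 mm (its y), rim 70 mm above the table; origin at the centre of its underside, z up. The cover's hinge runs along the top of its +x wall, the spring catch stands at the middle of its -x wall. Two black cable glands stick out 24 mm from its +y wall, 36 mm up; small mounting feet reach 19 mm past both y walls on the table
- box_hinge (a point): point on the hinge axis, at its middle, 76 mm to +x of the box's centre and 74.5 mm above the table; axes as the box's: the hinge axis is its y
- hinge (a joint): angle of the cover, rad: 0 = fully home (lying level on the rim), growing as it opens; 1.57 = standing upright, at most 2.1 (leaning back beyond the hinge). It starts between 1.6 and 2.0. The hinge is stiff (0.25 N m of friction): the cover stays where it is left. At about 0.09 the free edge meets the catch (not yet snapped); the catch snaps over it at about 0.045, and the cover then lies near 0
- cover: the cover: flat grey plate, 8 mm thick, 170 mm along the hinge, its rounded free edge 152 mm from the hinge axis; mass about 0.2 kg. Origin on the hinge axis, in the plate's mid-plane; it reaches from the hinge to its own -x; its z points out of its outer face (up when shut), which is 4 mm from the mid-plane
- cover_edge (a point): middle of the cover's free edge, 152 mm from the hinge axis, in the mid-plane
- cover_press (a point): good place to press: on the outer face, on the middle line, 122 mm from the hinge axis and 30 mm in from the free edge. Pressed down here, the force climbs to about 7 to 12 N over the first 2 mm or so, drops to almost nothing as the catch snaps over the edge some 3 mm further down, then climbs again over the last 2.5 mm as the rubber seal and then the rim take the load
- catch_nose (a point): centre of the round nose (8 mm thick, 50 mm long along the box's y) at the top of the steel spring catch, 81 mm above the table; its top stands 6.5 mm above the shut cover's outer face. The catch gives way outwards (box -x).
- screwdriver: a screwdriver lying on the table about 100 mm off the catch side of the box
- wrench: a steel wrench lying on the table beside the hinge side of the box, below the open cover
- nut: a brass ring nut, 34 mm across and 10 mm high, lying beyond the end of the box that has no glands
- flange: a steel ring flange, 110 mm across and 22 mm high, lying to the robot's right
- jar: a closed jar, 70 mm across and 75 mm high, standing to the robot's left
Things that resemble listed ones, but are neither listed nor needed, are in the scene too. What is shaped like the box but blue or turquoise is not meant.

How it is judged:
By the outcome, as a careful person would: the job done as asked, in the order asked, and still so for the second after the job is handed in, while the arm keeps its last pose, push and grip.
It also fails if it takes over 54 s, if anything falls off the work surface, if the arm or the gripper's body presses on something with over 40 N, if the wrist force passes 120 N, or if a joint passes its speed limit or range.

## Working session

There is one attempt and no reset: what is moved stays moved. The work goes in short steps, Python scripts to look and compute and a tool call to move; the robot and the scene stay as the last step left them, time stands still between calls to the robot, and variables do not carry over. Pictures are saved under pics/ and viewed, at most 10 in all, crops included, and the job is handed in when it is done.

Besides the shell and the picture viewer there is one more tool, called after "Request:" as a command line: name --pt "numbers of a row" for each row, then --argument value for the rest. send_rows: Moves the arm, as the interface text tells. Its arguments: {"type":"object","properties":{"plan":{"type":"array","items":{"type":"array","items":{"type":"number"}}},"grip_force":{"type":"number"}},"required":["plan"]}

```bash
mkdir -p pics
python3 - <<'E'
from station import env, imaging
import cv2
for n in("scene","top"):
    im=imaging.read_camera(n); cv2.imwrite(f"pics/{n}0.png",im[:,:,::-1])
    c=imaging.get_calibration(n); print(n,{k:(v if k!="T" else v.round(4).tolist()) for k,v in c.items()})
s=env.state();print(s)
E
ls
```

```text
scene {'fx': 499.7225068805321, 'fy': 499.7225068805321, 'cx': 320.6663212360349, 'cy': 195.57315053631322, 'T': [[-0.6708, -0.5742, 0.4694, 1.2002], [0.7415, -0.5057, 0.441, 0.6103], [-0.0158, 0.6438, 0.765, 1.1912], [0.0, 0.0, 0.0, 1.0]]}
top {'fx': 382.7358086298677, 'fy': 382.7358086298677, 'cx': 317.99947994013576, 'cy': 201.69424420915644, 'T': [[0.0124, 0.9972, -0.0742, 0.4334], [-0.9998, 0.0111, -0.0178, -0.047], [-0.0169, 0.0744, 0.9971, 1.1971], [0.0, 0.0, 0.0, 1.0]]}
{'clock': 0.1, 'joints': array([-1.34010976e+00,  2.21145405e-01,  1.52749536e+00,  5.76558773e-06,
        1.39470069e+00, -1.26066433e-01]), 'dq': array([ 0.00133344, -0.00105006, -0.00417047, -0.0017637 ,  0.00043549,
        0.00062413]), 'joint_efforts': array([ 1.85415818e-03, -4.95940804e+01, -3.88516510e+01,  7.00874696e-02,
        5.14948892e-02, -5.68484097e-05]), 'eef_pos': array([ 0.21816779, -0.58512563,  0.24054848]), 'tool_rot': array([ 9.84132764e-01,  1.77431500e-01, -4.28849827e-05, -8.73348600e-04]), 'force': array([-0.10349566, -0.72691281,  0.13284317]), 'wrist_torque': array([0.02077835, 0.00393995, 0.01805822]), 'grip_force': 0.0, 'opening': 0.08703245397360504}
pics
```

View pics/scene0.png

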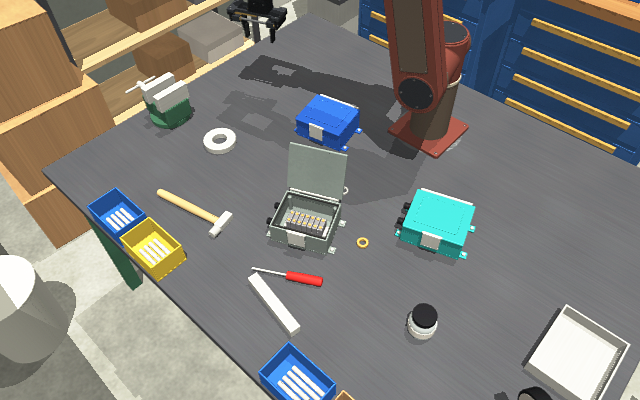

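View pics/top0.png

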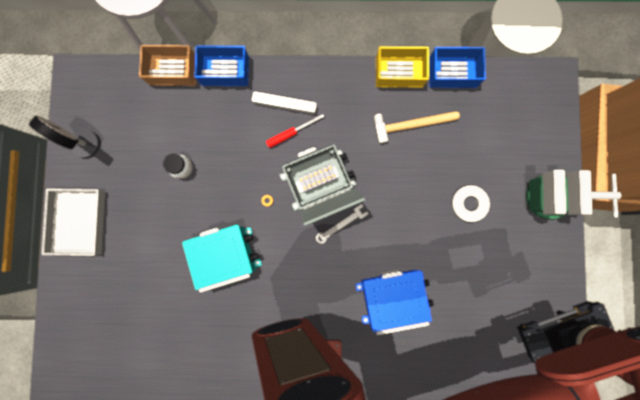

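The scene view shows the open grey box at (305,220), with its cover standing at (317,170). In the top view the box is at (320,180), its catch at (305,152) and the cover's edge line at (335,212). Things that could be taken for it are the blue box (scene (328,122), top (397,302)) and the turquoise box (scene (437,222), top (220,258)). I choose the grey one, which is open and has its glands on the image right in the top view.

Run:
```python
import cv2,numpy as np
a=cv2.imread("pics/scene0.png")[130:265,250:380]; b=cv2.imread("pics/top0.png")[135:255,260:380]
f=lambda i,s:cv2.resize(i,s,interpolation=cv2.INTER_CUBIC)
cv2.imwrite("pics/crop1.png",np.hstack([f(a,(390,405)),f(b,(405,405))]))
```

```text
(no output)
```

View pics/crop1.png

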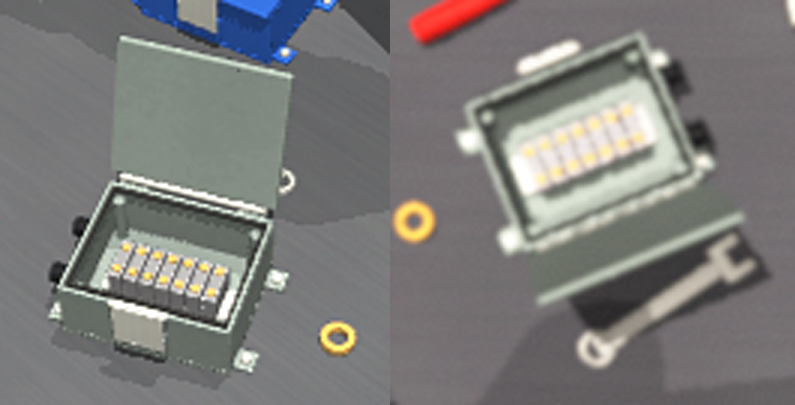

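The close crop confirms the choice: the open grey cover, the catch on the wall away from the robot, glands at right in the top view, and the brass ring nut at the end without glands. Now I triangulate the corners read from it.

```bash
cat > h.py <<'E'
import numpy as np
from station import env, imaging
def ray(n,p):
    c=imaging.get_calibration(n);T=np.array(c["T"])
    d=T[:3,:3]@np.array([(p[0]-c["cx"])/c["fx"],-(p[1]-c["cy"])/c["fy"],-1]);return T[:3,3],d/np.linalg.norm(d)
def plane(n,p,z):
    o,d=ray(n,p);return o+d*(z-o[2])/d[2]
def tri(ps,pt):
    A=np.zeros((3,3));b=np.zeros(3);R=[ray("scene",ps),ray("top",pt)]
    for o,d in R:
        M=np.eye(3)-np.outer(d,d);A+=M;b+=M@o
    x=np.linalg.solve(A,b);return x,[np.linalg.norm((np.eye(3)-np.outer(d,d))@(x-o))*1e3 for o,d in R]
E
python3 - <<'E'
from h import *
np.set_printoptions(precision=4,suppress=True)
P={"catch_gl":((270.7,226.7),(334.1,146)),"catch_no":((326.7,239),(282.8,166.1)),"hinge_gl":((287.3,191),(351.9,186.9)),"hinge_no":((341,201),(300.9,207.6)),
"edge_gl":((290.3,142.7),(364.6,198.7)),"edge_no":((347.7,155),(304.4,223.9))}
X={}
for k,(s,t) in P.items():
    x,e=tri(s,t);X[k]=x;print(k,x,np.round(e,1),plane("scene",s,.07)[:2],plane("top",t,.07)[:2])
c=np.mean([plane(n,P[k][i],.07) for k in list(P)[:4] for i,n in enumerate(("scene","top"))],0)
g=lambda a,b:X[a]-X[b]
y=(g("catch_gl","catch_no")+g("hinge_gl","hinge_no")+g("edge_gl","edge_no"))[:2];y/=np.linalg.norm(y)
x=np.array([y[1],-y[0]]);print("c",c,"x",x,"y",y,"yaw",np.arctan2(x[1],x[0]))
for a in("edge_gl","edge_no"):
    d=X[a]-c;u=d[:2]@x-.076;v=X[a][2]-.0745;print(a,u,d[:2]@y,v,np.hypot(u,v),"hinge",np.arctan2(v,-u))
print("hinge",c[:2]+.076*x)
E
```

```text
catch_gl [ 0.6854 -0.0718  0.0604] [1.8 1.8] [ 0.6888 -0.0645] [ 0.6844 -0.0729]
catch_no [0.6201 0.0806 0.0743] [2.4 2.4] [0.6164 0.0805] [0.6224 0.0793]
hinge_gl [ 0.5622 -0.1262  0.0649] [1.1 1.1] [ 0.5644 -0.1219] [ 0.5623 -0.1266]
hinge_no [0.4967 0.025  0.0798] [3. 3.] [0.4885 0.0222] [0.4992 0.0233]
edge_gl [ 0.5145 -0.148   0.2148] [1.6 1.6] [ 0.4118 -0.2589] [ 0.5277 -0.1643]
edge_no [0.4478 0.0059 0.2174] [1.8 1.8] [ 0.3324 -0.084 ] [0.4513 0.0123]
c [ 0.5908 -0.0226  0.07  ] x [-0.9182 -0.3962] y [ 0.3962 -0.9182] yaw -2.734245021143369
edge_gl 0.043731376951917936 0.08489291090541455 0.14034265425250825 0.14699827867274437 hinge 1.8728649914990214
edge_no 0.04403144833898337 -0.08284447761265129 0.14292033593187647 0.14954929242797835 hinge 1.8696529045967638
hinge [ 0.521  -0.0527]
```

```bash
cat >> h.py <<'E'
from scipy.spatial.transform import Rotation as Ro
H=np.array([.521,-.0527]);BX=np.array([-.9182,-.3962]);BY=np.array([.3962,-.9182])
def rel():
    "tip in hinge frame: u (box x), w (box y), tip z; yaw still to turn about tool z; force along box axes"
    s=env.state();p=s["eef_pos"];R=Ro.from_quat(s["tool_rot"]).as_matrix();t=p+.019*R[:,2];d=t[:2]-H
    e=R.T@np.r_[BY,0];f=s["force"]
    print("t",round(s["clock"],2),"u,w,z mm",np.round([d@BX*1e3,d@BY*1e3,t[2]*1e3],1),"tilt",R[:,2].round(3),"yaw",round(float(np.arctan2(-e[0],e[1])),3),"F",np.round([f[:2]@BX,f[:2]@BY,f[2]],1))
    return p,R
def go(u,w,z):
    "shift in the tool's axes to bring the tip there"
    p,R=rel();q=np.r_[H+u*BX+w*BY,z]-.019*R[:,2]
    print("shift",np.round(R.T@(q-p),4))
E
python3 -c "
from h import *
go(.1,0,.215)"
```

```text
t 0.1 u,w,z mm [489.  368.9 221.5] tilt [-0.     0.002 -1.   ] yaw -0.051 F [0.4 0.6 0.1]
shift [ 0.3698 -0.388   0.0073]
```

Request:
send_rows --pt "0.02 -0.021 0 0 0 0 0" --pt "0.045 -0.047 0 0 0 -0.01 0" --pt "0.07 -0.074 0 0 0 -0.02 0" --pt "0.095 -0.1 0 0 0 -0.03 0" --pt "0.12 -0.126 0 0 0 -0.05 0" --grip_force 20

```text
clock: 0.52
eef_pos: [0.2869, -0.4238, 0.2408]
tool_rot: [0.979, 0.202, -0.0, -0.001]
force: [0.5, 0.5, 0.3]
opening: 0.0618
grip_force: 0.0
```

```bash
python3 -c "
from h import *
go(.1,0,.215)"
```

```text
t 0.52 u,w,z mm [362.  248.  221.8] tilt [-0.     0.001 -1.   ] yaw -0.001 F [-0.6 -0.3  0.3]
shift [ 0.2618 -0.2481  0.0072]
```

Request:
send_rows --pt "0.027 -0.025 0 0 0 0 0" --pt "0.054 -0.05 0 0 0 0 0" --pt "0.081 -0.076 0 0 0 0 0" --pt "0.108 -0.102 0 0 0 0 0" --pt "0.135 -0.128 0 0 0 0 0"

```text
clock: 0.93
eef_pos: [0.3602, -0.2528, 0.2412]
tool_rot: [0.979, 0.202, -0.0, -0.0]
force: [0.6, -0.3, -0.0]
opening: 0.0284
grip_force: 0.0
```

```bash
python3 -c "
from h import *
go(.1,0,.195)"
```

```text
t 0.93 u,w,z mm [227.  120.  222.2] tilt [-0.  0. -1.] yaw -0.001 F [-0.4  0.5 -0. ]
shift [ 0.1268 -0.1201  0.0272]
```

Request:
send_rows --pt "0.026 -0.025 0 0 0 0 0" --pt "0.052 -0.05 0.005 0 0 0 0" --pt "0.08 -0.076 0.01 0 0 0 0" --pt "0.106 -0.1 0.02 0 0 0 0" --pt "0.127 -0.12 0.027 0 0 0 0"

```text
clock: 1.35
eef_pos: [0.4295, -0.0917, 0.2139]
tool_rot: [0.979, 0.202, 0.0, -0.0]
force: [0.3, -1.1, 0.0]
opening: 0.0018
grip_force: 0.0
```

Run:
```python
from h import *
import cv2
go(.06,0,.195)
a=imaging.read_camera("scene")[110:265,230:390]; b=imaging.read_camera("top")[135:270,250:390]
f=lambda i,s:cv2.resize(i,s,interpolation=cv2.INTER_CUBIC)
cv2.imwrite("pics/crop2.png",np.hstack([f(a,(400,388)),f(b,(400,388))])[:,:,::-1])
```

```text
t 1.35 u,w,z mm [ 99.5  -0.4 194.9] tilt [ 0.     0.001 -1.   ] yaw 0.0 F [0.2 1.1 0. ]
shift [ 0.0395  0.0004 -0.0001]
```

View pics/crop2.png

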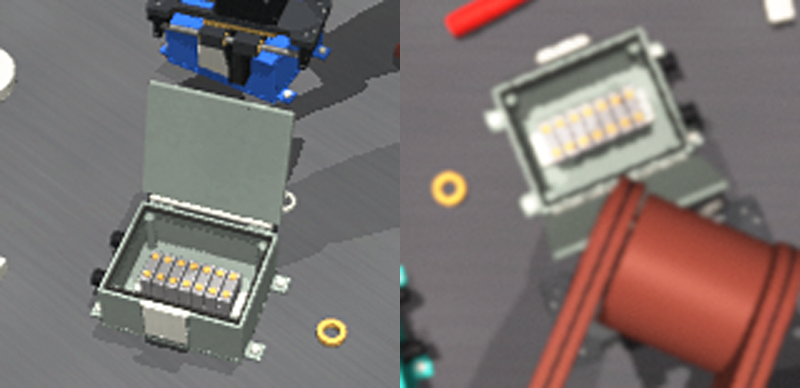

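Camera view: the closed gripper hangs behind the cover, aligned with it, and touches nothing (cover edge at crop (220,95)). Next comes the arc that sweeps it shut.

Run:
```python
import numpy as np
r=.1315
for t in np.r_[1.57,np.arange(1.5,.05,-.1)]:
    print(round(t,2),np.round([(-r*np.cos(t)+.004*np.sin(t)+.0095)*1e3,(.0745+r*np.sin(t)+.004*np.cos(t))*1e3],1))
```

```text
1.57 [ 13.4 206. ]
1.5 [  4.2 206. ]
1.4 [ -8.9 204.8]
1.3 [-21.8 202.3]
1.2 [-34.4 198.5]
1.1 [-46.6 193.5]
1.0 [-58.2 187.3]
0.9 [-69.1 180. ]
0.8 [-79.2 171.6]
0.7 [-88.5 162.3]
0.6 [-96.8 152.1]
0.5 [-104.   141.1]
0.4 [-110.1  129.4]
0.3 [-114.9  117.2]
0.2 [-118.6  104.5]
0.1 [-120.9   91.6]
```

Request:
send_rows --pt "0.012 0 -0.01 0 0 0 0" --pt "0.025 0 -0.012 0 0 0 0" --pt "0.037 0 -0.012 0 0 0 0" --pt "0.046 0 -0.012 0 0 0 0" --pt "0.055 0 -0.012 0 0 0 0"

```text
clock: 1.87
eef_pos: [0.4796, -0.073, 0.2263]
tool_rot: [0.979, 0.202, -0.001, 0.0]
force: [-2.3, -0.8, 1.0]
opening: 0.0005
grip_force: 1.2
```

Request:
send_rows --pt "0.008 0 0.0 0 0 0 0" --pt "0.016 0 0.0 0 0 0 0" --pt "0.024 0 0.0 0 0 0 0" --pt "0.032 0 0 0 0 0 0" --pt "0.04 0 0 0 0 0 0"

```text
clock: 2.28
eef_pos: [0.5171, -0.0564, 0.2265]
tool_rot: [0.979, 0.202, -0.0, -0.0]
force: [-1.0, -1.5, 0.6]
opening: 0.0006
grip_force: 1.0
```

```bash
python3 -c "
from h import *
go(-.0218,0,.2023)"
```

```text
t 2.28 u,w,z mm [  5.1   1.9 207.5] tilt [-0. -0. -1.] yaw -0.001 F [1.5 0.9 0.6]
shift [ 0.0269 -0.0019  0.0052]
```

Request:
send_rows --pt "0.008 0 0.002 0 0 0 0" --pt "0.016 -0.001 0.003 0 0 0 0" --pt "0.024 -0.001 0.005 0 0 0 0" --pt "0.032 -0.002 0.007 0 0 0 0" --pt "0.0395 -0.002 0.009 0 0 0 0"

```text
clock: 2.7
eef_pos: [0.5526, -0.0388, 0.2172]
tool_rot: [0.979, 0.202, -0.0, 0.0]
force: [-1.0, -1.9, 0.1]
opening: 0.0005
grip_force: 0.9
```

```bash
python3 -c "
from h import *
go(-.0691,0,.180)"
```

```text
t 2.7 u,w,z mm [-34.6  -0.2 198.2] tilt [-0. -0. -1.] yaw -0.0 F [1.6 1.4 0.1]
shift [0.0345 0.0002 0.0182]
```

Request:
send_rows --pt "0.012 0 0.005 0 0 0 0" --pt "0.0235 0 0.011 0 0 0 0" --pt "0.0345 0 0.018 0 0 0 0" --pt "0.0445 0 0.0265 0 0 0 0" --pt "0.054 0 0.036 0 0 0 0"

```text
clock: 3.12
eef_pos: [0.6026, -0.0171, 0.1812]
tool_rot: [0.979, 0.202, 0.0, -0.0]
force: [-0.3, -0.6, 1.7]
opening: 0.0004
grip_force: 0.7
```

```bash
python3 -c "
from h import *
go(-.0968,0,.1521)"
```

```text
t 3.12 u,w,z mm [-89.1  -0.3 162.2] tilt [ 0.001  0.    -1.   ] yaw -0.0 F [0.6 0.4 1.7]
shift [0.0077 0.0003 0.0101]
```

Request:
send_rows --pt "0.008 0 0.01 0 0 0 0" --pt "0.015 0 0.021 0 0 0 0" --pt "0.021 0 0.033 0 0 0 0" --pt "0.0255 0 0.045 0 0 0 0" --pt "0.0275 0 0.051 0 0 0 0"

```text
clock: 3.53
eef_pos: [0.6266, -0.0063, 0.1283]
tool_rot: [0.979, 0.202, -0.001, -0.0]
force: [0.2, 0.4, 0.7]
opening: 0.0008
grip_force: 0.6
```

Run:
```python
from h import *
import cv2
go(-.1215,0,.094)
a=imaging.read_camera("scene")[110:265,230:390]; b=imaging.read_camera("top")[135:270,250:390]
f=lambda i,s:cv2.resize(i,s,interpolation=cv2.INTER_CUBIC)
cv2.imwrite("pics/crop3.png",np.hstack([f(a,(400,388)),f(b,(400,388))])[:,:,::-1])
```

```text
t 3.53 u,w,z mm [-115.4   -0.8  109.3] tilt [-0.002  0.001 -1.   ] yaw -0.0 F [-0.4 -0.3  0.7]
shift [0.0062 0.0008 0.0153]
```

View pics/crop3.png

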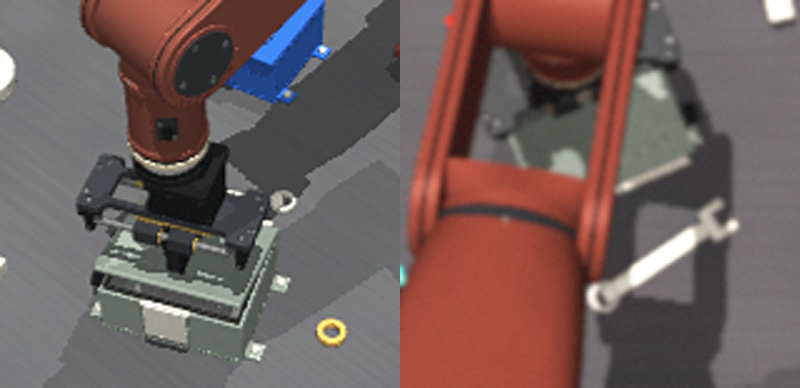

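The cover has followed to about 0.25 rad with the fingers on it near the free edge (crop (180,265)), and the wrench and nut are untouched. From here I go slowly.

Request:
send_rows --pt "0.0015 0.0 0.003 0 0 0 0" --pt "0.003 0 0.006 0 0 0 0" --pt "0.004 0 0.009 0 0 0 0" --pt "0.005 0 0.012 0 0 0 0" --pt "0.006 0 0.014 0 0 0 0"

```text
clock: 4.05
eef_pos: [0.6323, -0.0047, 0.1164]
tool_rot: [0.979, 0.202, 0.0, 0.0]
force: [0.0, -0.8, 0.1]
opening: 0.0003
grip_force: 0.5
```

```bash
python3 -c "
from h import *
go(-.122,0,.090)"
```

```text
t 4.05 u,w,z mm [-121.2    0.    97.4] tilt [ 0. -0. -1.] yaw -0.001 F [0.3 0.8 0.1]
shift [ 0.0008 -0.      0.0074]
```

Request:
send_rows --pt "0 0 0.001 0 0 0 0" --pt "0 0 0.002 0 0 0 0" --pt "0 0 0.003 0 0 0 0" --pt "0 0 0.004 0 0 0 0" --pt "0 0 0.004 0 0 0 0"

```text
clock: 4.47
eef_pos: [0.6325, -0.0045, 0.1126]
tool_rot: [0.979, 0.202, 0.0, 0.0]
force: [0.2, 0.8, 0.3]
opening: 0.0008
grip_force: 0.4
```

```bash
python3 -c "
from h import *
go(-.122,0,.090)"
```

```text
t 4.47 u,w,z mm [-1.215e+02 -1.000e-01  9.360e+01] tilt [ 0.001  0.    -1.   ] yaw -0.001 F [-0.5 -0.7  0.3]
shift [0.0005 0.0001 0.0036]
```

Request:
send_rows --pt "0 0 0.001 0 0 0 0" --pt "0 0 0.002 0 0 0 0" --pt "0 0 0.003 0 0 0 0" --pt "0 0 0.003 0 0 0 0" --pt "0 0 0.003 0 0 0 0"

```text
clock: 4.88
eef_pos: [0.6321, -0.0045, 0.1093]
tool_rot: [0.979, 0.202, -0.0, -0.0]
force: [0.4, 0.5, -0.1]
opening: 0.0007
grip_force: 0.2
```

```bash
python3 -c "
from h import *
go(-.122,0,.090)"
```

```text
t 4.88 u,w,z mm [-121.1   -0.2   90.3] tilt [-0.  0. -1.] yaw -0.001 F [-0.6 -0.3 -0.1]
shift [0.0009 0.0002 0.0003]
```

Request:
send_rows --pt "0 0 0.0005 0 0 0 0" --pt "0 0 0.001 0 0 0 0" --pt "0 0 0.0015 0 0 0 0" --pt "0 0 0.002 0 0 0 0" --pt "0 0 0.002 0 0 0 0"

```text
clock: 5.3
eef_pos: [0.6323, -0.0046, 0.1082]
tool_rot: [0.979, 0.202, -0.0, 0.0]
force: [-2.3, 0.4, 5.7]
opening: 0.0007
grip_force: 2.7
```

```bash
python3 -c "
from h import *
go(-.122,0,.087)"
```

```text
t 5.3 u,w,z mm [-1.213e+02 -1.000e-01  8.920e+01] tilt [-0. -0. -1.] yaw -0.0 F [ 2.  -1.2  5.7]
shift [0.0007 0.0001 0.0022]
```

Request:
send_rows --pt "0 0 0.0005 0 0 0 0" --pt "0 0 0.001 0 0 0 0" --pt "0 0 0.0015 0 0 0 0" --pt "0 0 0.002 0 0 0 0" --pt "0 0 0.002 0 0 0 0"

```text
clock: 5.72
eef_pos: [0.6325, -0.0045, 0.107]
tool_rot: [0.979, 0.202, 0.0, 0.0]
force: [-4.1, 1.0, 9.2]
opening: 0.0003
grip_force: 4.9
```

```bash
python3 -c "
from h import *
go(-.122,0,.085)"
```

```text
t 5.72 u,w,z mm [-1.214e+02 -1.000e-01  8.800e+01] tilt [ 0. -0. -1.] yaw -0.0 F [ 3.4 -2.5  9.2]
shift [0.0006 0.0001 0.003 ]
```

Request:
send_rows --pt "0 0 0.0005 0 0 0 0" --pt "0 0 0.001 0 0 0 0" --pt "0 0 0.0015 0 0 0 0" --pt "0 0 0.002 0 0 0 0" --pt "0 0 0.002 0 0 0 0"

```text
clock: 6.13
eef_pos: [0.6326, -0.0044, 0.1046]
tool_rot: [0.979, 0.202, 0.0, 0.0]
force: [-2.6, 1.3, 7.2]
opening: 0.0003
grip_force: 3.2
```

```bash
python3 -c "
from h import *
go(-.122,0,.084)"
```

```text
t 6.13 u,w,z mm [-1.216e+02 -1.000e-01  8.560e+01] tilt [ 0.001  0.    -1.   ] yaw -0.001 F [ 1.9 -2.2  7.2]
shift [0.0004 0.0001 0.0016]
```

Request:
send_rows --pt "0 0 0.0004 0 0 0 0" --pt "0 0 0.0008 0 0 0 0" --pt "0 0 0.0012 0 0 0 0" --pt "0 0 0.0015 0 0 0 0" --pt "0 0 0.0015 0 0 0 0"

```text
clock: 6.55
eef_pos: [0.632, -0.0046, 0.1015]
tool_rot: [0.979, 0.202, -0.0, -0.0]
force: [-0.4, 0.0, -0.2]
opening: 0.0006
grip_force: 0.0
```

```bash
python3 -c "
from h import *
go(-.122,0,.080)"
```

```text
t 6.55 u,w,z mm [-120.9   -0.2   82.5] tilt [-0.001 -0.    -1.   ] yaw -0.0 F [ 0.4 -0.2 -0.2]
shift [0.0011 0.0002 0.0025]
```

Snapped: the force fell to nothing. Now down onto the seal.

Request:
send_rows --pt "0 0 0.0005 0 0 0 0" --pt "0 0 0.001 0 0 0 0" --pt "0 0 0.0015 0 0 0 0" --pt "0 0 0.002 0 0 0 0" --pt "0 0 0.002 0 0 0 0"

```text
clock: 6.97
eef_pos: [0.6321, -0.0046, 0.0997]
tool_rot: [0.979, 0.202, -0.0, -0.0]
force: [0.2, -1.3, 0.4]
opening: 0.0005
grip_force: 0.0
```

```bash
python3 -c "
from h import *
go(-.122,0,.079)"
```

```text
t 6.97 u,w,z mm [-121.1   -0.2   80.7] tilt [-0.001  0.    -1.   ] yaw -0.001 F [0.3 1.2 0.4]
shift [0.0009 0.0002 0.0017]
```

Request:
send_rows --pt "0 0 0.0005 0 0 0 0" --pt "0 0 0.001 0 0 0 0" --pt "0 0 0.0015 0 0 0 0" --pt "0 0 0.002 0 0 0 0" --pt "0 0 0.002 0 0 0 0"

```text
clock: 7.38
eef_pos: [0.6323, -0.0045, 0.0982]
tool_rot: [0.979, 0.202, 0.0, 0.0]
force: [-0.9, 0.1, 1.7]
opening: 0.0002
grip_force: 0.8
```

```bash
python3 -c "
from h import *
go(-.122,0,.0785)"
```

```text
t 7.38 u,w,z mm [-1.213e+02 -1.000e-01  7.920e+01] tilt [ 0. -0. -1.] yaw -0.001 F [ 0.8 -0.4  1.7]
shift [0.0007 0.0001 0.0007]
```

Request:
send_rows --pt "0 0 0.0005 0 0 0 0" --pt "0 0 0.001 0 0 0 0" --pt "0 0 0.0015 0 0 0 0" --pt "0 0 0.0015 0 0 0 0" --pt "0 0 0.0015 0 0 0 0"

```text
clock: 7.8
eef_pos: [0.6324, -0.0046, 0.0978]
tool_rot: [0.979, 0.202, 0.0, 0.0]
force: [-3.5, 0.1, 8.7]
opening: 0.0003
grip_force: 4.1
```

```bash
python3 -c "
from h import *
go(-.122,0,.0785)"
```

```text
t 7.8 u,w,z mm [-1.214e+02 -1.000e-01  7.880e+01] tilt [ 0. -0. -1.] yaw -0.0 F [ 3.2 -1.5  8.7]
shift [0.0006 0.0001 0.0003]
```

Request:
send_rows --pt "0 0 0.0005 0 0 0 0" --pt "0 0 0.001 0 0 0 0" --pt "0 0 0.001 0 0 0 0" --pt "0 0 0.001 0 0 0 0" --pt "0 0 0.001 0 0 0 0"

```text
clock: 8.22
eef_pos: [0.6324, -0.0045, 0.0977]
tool_rot: [0.979, 0.202, 0.0, 0.0]
force: [-7.2, 0.6, 13.1]
opening: 0.0004
grip_force: 6.7
```

Run:
```python
from h import *
import cv2
go(-.122,0,.0785)
a=imaging.read_camera("scene")[110:265,230:390]; b=imaging.read_camera("top")[95:280,230:400]
f=lambda i,s:cv2.resize(i,s,interpolation=cv2.INTER_CUBIC)
cv2.imwrite("pics/crop4.png",np.hstack([f(a,(400,388)),f(b,(400,388))])[:,:,::-1])
rel()
```

```text
t 8.22 u,w,z mm [-1.214e+02 -1.000e-01  7.870e+01] tilt [ 0. -0. -1.] yaw -0.0 F [ 6.4 -3.5 13.1]
shift [0.0006 0.0001 0.0002]
t 8.32 u,w,z mm [-121.4   -0.    78.7] tilt [ 0. -0. -1.] yaw -0.0 F [ 6.2 -2.8 13.5]
```

View pics/crop4.png

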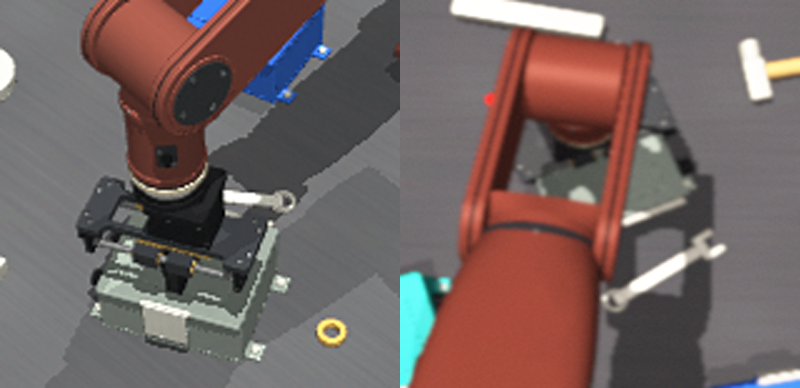

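The cover lies flat under the catch (crop (165,318)), pressed by the fingertips at a steady 13 N or so, and the wrench and nut are where they were.

```bash
python3 -c "
from station import env
print(env.finish_job())"
```

```text
the job is handed in; nothing more can be done
None
```

The cover is folded down and snapped under the catch, fully home; the job was handed in at about 8 s with the fingertips still pressing it at about 13 N, and the wrench and nut had not moved; the arm went nowhere near the screwdriver, flange and jar.

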